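# Lock the bayonet lid on the descaling drum

## Robot

A 6-joint arm with a two-finger parallel gripper is mounted at the origin on a cart in front of the work surface, level with it; the furniture and walls round the work are solid. World frame = base frame: x ahead of the robot, y to its left, z up, the work surface at z = 0. Lengths are in m, angles in rad, forces in N, time in s.
With the tool pointing down it reaches from about 0.375 to 0.975 m from the base axis. Payload 3.8 kg.
Tool frame: the origin (TCP) lies on the centre line of the jaws, within the pads' length; the fingertips stand 8 mm ahead of it and the grasp point (between the pads) lies 11 mm behind it; z points along the fingers, y is the direction in which the jaws open and shut (so a half turn about z gives the same grasp; the last joint's range is limited). The gripper opens to 85 mm and grips with 20 to 120 N. Pads are 22 mm wide; open, the fingers measure 114 mm over their backs; the gripper's body (76 mm by 85 mm) begins 54 mm behind the grasp point. The pads swing forward as they close: fully open they stand 13 mm farther back than shut.
Start: joints at [-0.037, 0.264, 1.604, -0, 1.274, -0.037], TCP at [0.675, -0, 0.239] pointing down, gripper open.
Joint ranges: [-2.63, 2.63], [-0.94, 2.18], [0.31, 2.57], [-1.31, 4.45], [0, 2.66], [-2.55, 2.55]. Speed limits (rad/s): [2.57, 2.57, 3.14, 3.14, 3.14, 3.14].

## Interface

Orientations are given as a rotation vector (axis times angle).
In Python, from workcell import * gives the robot as it stands.
- The arm moves only by the tool play_rows, never from a script. Its arguments are lists of equal length, an entry for each row: "slide": the shift along the tool's x, y, z in cm, a list of three; "delta_rot": the turn, a rotation vector about the tool's x, y, z in rad, a list of three. In form: {"slide": [[x, y, z], ...], "delta_rot": [[wx, wy, wz], ...]}. A call has 1 to 12 rows; each row is the pose to reach, as a shift and turn from the pose measured when the call began, along the tool's axes at that moment; what a row does not reach only later rows make up. A row lasts 1/12 s, in which the tool goes at most 41.7 mm and 7.16 degrees, less where a joint would pass 70% of its speed; a pose out of reach is approached as far as the arm can. A call with a gripper value outside its range is refused whole. "hand" is the opening, from 0 (shut) to 1 (fully open), set as the call begins (left out, the last holds). The fingers move at their own pace and stop on an object; "force" is the grip in N (left out, the last holds). Time passes only in rows, so rows that repeat a pose let the fingers close. It gives the time, the measured TCP pose, the force and the opening at its end, in the units of the state.
- read_state(): the state, without advancing time (a new reading comes with each control period).
- read_camera(name): name is "scene" or "side" or "wrist"; returns a dict with "image" (480x640x3 uint8, red, green, blue), "depth" (480x640 float32, m along the optical axis (not along the pixel's ray), 0 where there is no reading), "fovy" (degrees; the focal length in pixels is half the picture's height over the tangent of half this angle, whatever the lens; pixels are square), "cx", "cy" (the principal point, pixels), "world_from_camera" (4x4, takes a point from camera to world coordinates); the wrist camera has in their place "hand_eye" (4x4, takes a point from camera to tool coordinates, whose origin is the TCP and whose axes are the flange's). Camera axes: x right, y up, looking along -z (the intrinsics and any distortion apply to the point x, -y, -z); pixel columns grow to the right and rows downward; lengths in m; the calibration is good to about 2 mm. A picture is of the moment at which its call begins: read the wrist's pose just before it.
- finish_job(): hands the job in, once; it reports no verdict.
Trained networks look in a picture, given as the dict that the camera call returned (one of the last four; its "shot" number tells which), for a name from the list of things; names that differ only in an ending like _2 or _b are one class to them, and where a whole thing is asked for, a point or a joint stands for the part that bears it (a point fixed in the world has none). Each returns a list of dicts, best first, with "conf" (0 to 1); they miss things now and then, are a little off and sometimes report something else, mostly with a low value. They report only what shows in the picture. A call takes as long as a camera call.
- spot_in(target, picture): "bbox" ([centre column, centre row, width, height] in pixels, round what is visible of it).
- landmark_of(target, picture): "at" ([column, row] in pixels: a listed point, or the origin of a listed thing).
The state is a dict: "time": time; "q": joint angles; "joint_vel": joint speeds; "joint_torque": joint torques, N m; "tool_pos": TCP position; "tcp_rot": TCP orientation; "wrist_force": force on the tool from outside, world axes, zero at the start; "torque": the same for the moment, N m; "width": opening from 0.0 (shut) to 1.0 (fully open).
Only numpy, scipy, OpenCV 4.12 (cv2) and the standard library are available. Lean on these libraries where they do the work, as an engineer would, in place of code of your own. Each camera call takes 0.05 s, during which the arm holds its last target.

## Task

The descaling drum is loaded with forged hooks. Put its lid on with the two lugs going down through the gaps in the drum's mouth, press it down against the rubber ring, turn it clockwise (seen from above) about a quarter turn and let it spring up into its locking notches. Leave the lid locked and level with nothing touching it, and do not shift the oil can or the tin of scribers.

Things in the scene. Friction and masses are not known exactly. Their poses are not given: they have to be found in the camera images.
- drum: Vibratory descaling drum, fixed to the bench: round dark blue-grey drum on a dark round foot plate 164 mm across; its open mouth on top is a bright steel flange, 148 mm outside, 138 mm above the bench. Origin: centre of the foot's underside, z up. x points to one of the two gaps in the mouth, -x to the other. Forged hooks lie on its bottom, out of the way.
- drum_mouth (a point): Centre of the mouth, level with the flange's top face. The opening is 96 mm across, 116 mm from gap to gap; flange and lips are 11 mm thick.
- drum_gap (a point): Middle of the gap on the drum's +x side, 53 mm from the axis, level with the flange's top (a like gap opposite). Each gap is 48 degrees wide; an ear on the rim, reaching 86 mm from the axis, marks it. Stops under the lips prevent a lug from turning anticlockwise out of the gap and end its turn 88 degrees clockwise of it.
- drum_notch (a point): Middle of the locking notch that belongs to the gap at drum_gap: hidden under the lip, 80 degrees clockwise (from above) of that gap, 53 mm from the axis, its roof 8 mm below the flange's top; the lip around is 11 mm thick, so the notch is 3 mm deep. It holds a lug that has turned 72 to 88 degrees. A like notch opposite.
- gasket (a joint): How far the black rubber ring on the flange is pressed down, in m: 0 free (its top stands 12 mm above the flange), 0.010 is its limit. Springy: 3 N to begin, 1.2 N more per mm. The ring is 120 mm inside, 136 mm outside, and carries the lid's plate. The lugs clear the lips at 0.007; 0.009 is a good depth (about 11 N beyond the lid's weight); locked it reads 0.004.
- lid: Loose round lid, about 0.35 kg: grey cast plate 140 mm across, its underside 24 mm above the lid's origin; below it a spigot 90 mm across, tapered at its foot. Origin: centre of the spigot's underside, z up; it starts upright on the bench. Alike after half a turn. Set loosely in the gaps its origin lies 12 mm below the flange's top, locked about 16 mm below.
- lid_lug (a point): Middle of the lug on the lid's +x side, 44 mm from the axis and 4 mm above the lid's origin (a like lug on -x): 26 mm wide, 8 mm high, reaching 54 mm from the axis, under the end of the handle bar.
- lid_handle (a point): Centre of the lid's dark bar handle, 69 mm above the lid's origin: a bar 112 mm long along the lid's x, 16 mm wide, 18 mm high, on two posts 46 mm either side of the middle; between them 28 mm are free below the bar.
- oil_can: Green oil can with a long spout, 176 mm high, near the bench's far edge; a bystander. Origin: centre of its underside.
- scriber_tin: Yellow-brown tin with scribers in it, 69 mm across, 128 mm high, near the bench's far edge; a bystander. Origin: centre of its underside.

How it is judged:
At the end, for the whole second after the job is handed in: The lid is at rest in the drum's mouth, within 6 mm of its centre, level within 0.05 rad, its handle turned 67 to 113 degrees from the line of the gaps, its origin 13.5 to 17.5 mm below the flange's top (lugs held in the locking notches) (horizontal distance between lid and drum_mouth below 0.006 m and z of lid in the frame of drum_mouth between -0.0175 and -0.0135 m and angle between the x axis of lid and the y axis of drum, either way round below 0.4 rad and angle between lid's own z axis and vertical below 0.05 rad and linear speed of lid below 0.01 m/s); the robot touches nothing.
It fails at once if the oil can is shifted more than 30 mm or tipped (distance of oil_can from where it was at the start of the episode above 0.03 m or angle between oil_can's own z axis and vertical above 0.5 rad).
It fails at once if the tin of scribers is shifted more than 30 mm or tipped (distance of scriber_tin from where it was at the start of the episode above 0.03 m or angle between scriber_tin's own z axis and vertical above 0.5 rad).
It also fails if it takes over 43 s, if anything falls off the work surface, if the arm or the gripper's body presses on something with over 40 N, if the wrist force passes 120 N, or if a joint passes its speed limit or range.

## Working session

There is one attempt and no reset: what is moved stays moved. The work goes in short steps, Python scripts to look and compute and a tool call to move; the robot and the scene stay as the last step left them, time stands still between calls to the robot, and variables do not carry over. Pictures are saved under pics/ and viewed, and the job is handed in when it is done.

Besides the shell and the picture viewer there is one more tool, called by a JSON object that holds its "op" and its "data". play_rows: Moves the arm, as the interface text tells. Its arguments: {"type":"object","properties":{"slide":{"type":"array"},"delta_rot":{"type":"array"},"hand":{"type":"number"},"force":{"type":"number"}},"required":["slide","delta_rot"]}

```bash
ls -la; mkdir -p pics; cat > h.py <<'E'
from workcell import *
import numpy as np, cv2
from scipy.spatial.transform import Rotation as R
def save(p,name): cv2.imwrite('pics/'+name,cv2.cvtColor(p['image'],cv2.COLOR_RGB2BGR))
def T_of(st):
    T=np.eye(4);T[:3,:3]=R.from_rotvec(st['tcp_rot']).as_matrix();T[:3,3]=st['tool_pos'];return T
def wfc(p,st=None):
    return np.array(p['world_from_camera']) if 'world_from_camera' in p else T_of(st)@np.array(p['hand_eye'])
def f_of(p): return 240/np.tan(np.radians(p['fovy'])/2)
def ray(p,uv,st=None):
    f=f_of(p);d=np.array([(uv[0]-p['cx'])/f,-(uv[1]-p['cy'])/f,-1.]);T=wfc(p,st)
    return T[:3,3],T[:3,:3]@d
def at_z(p,uv,z,st=None):
    o,d=ray(p,uv,st);return o+d*(z-o[2])/d[2]
def cloud(p,st=None):
    f=f_of(p);D=p['depth'];v,u=np.mgrid[0:480,0:640]
    P=np.stack([(u-p['cx'])/f*D,-(v-p['cy'])/f*D,-D],-1);T=wfc(p,st)
    return P@T[:3,:3].T+T[:3,3]
def proj(p,X,st=None):
    T=np.linalg.inv(wfc(p,st));c=T[:3,:3]@np.array(X)+T[:3,3];f=f_of(p)
    return p['cx']+f*c[0]/-c[2],p['cy']-f*c[1]/-c[2]
E
python3 - <<'E'
from h import *
st=read_state();print(st)
for n in ['scene','side','wrist']:
    st=read_state();p=read_camera(n);save(p,n+'0.png')
    print(n,{k:(v if np.size(v)<20 else np.shape(v)) for k,v in p.items()})
    for t in ['drum','drum_mouth','drum_gap','lid','lid_lug','lid_handle','oil_can','scriber_tin']:
        r=landmark_of(t,p)[:3];print(t,[(np.round(x['at'],1),round(x['conf'],2)) for x in r])
E
```

```text
total 12
drwxr-xr-x  3 agent agent 4096 Dec  6 12:32 .
drwxr-xr-x 23 root  root  4096 Dec  6 12:32 ..
drwxr-xr-x  2 agent agent 4096 Dec  6 12:32 pics
{'time': 0.0, 'q': array([-3.69155955e-02,  2.64746975e-01,  1.60541963e+00,  1.67426553e-05,
        1.27371277e+00, -3.69144708e-02]), 'joint_vel': array([-2.94070395e-04, -1.95800494e-04,  5.69634212e-04, -3.73569515e-04,
       -9.96043432e-04, -1.17073420e-06]), 'joint_torque': array([ 6.10465631e-04, -5.15121067e+01, -3.67308676e+01, -4.07824507e-05,
        1.31324201e-02,  1.46811578e-05]), 'tool_pos': array([6.74259736e-01, 2.04055228e-05, 2.37941547e-01]), 'tcp_rot': array([-2.22025503, -2.22024161,  0.00242472]), 'wrist_force': array([ 0.14201129,  0.25381974, -0.02293121]), 'torque': array([0.0098779 , 0.00081062, 0.01874839]), 'width': 1.0030917692752446}
scene {'image': (480, 640, 3), 'depth': (480, 640), 'fovy': 53.76115977755038, 'cx': 323.83227035855435, 'cy': 233.20423022726078, 'world_from_camera': array([[ 0.75461896,  0.32375512, -0.5707301 ,  0.09386579],
       [-0.65613047,  0.36361936, -0.66126679, -0.60536482]
[... 1226 characters left out ...]
: 62.23252621640191, 'cx': 319.499103277664, 'cy': 232.1851250073267, 'hand_eye': array([[ 4.96889755e-04,  9.59802712e-01,  2.80675093e-01,
         7.05324801e-02],
       [ 9.99999604e-01, -6.83970860e-04,  5.68584573e-04,
        -1.08531922e-03],
       [ 7.37702599e-04,  2.80674700e-01, -9.59802672e-01,
        -1.34341198e-01],
       [ 0.00000000e+00,  0.00000000e+00,  0.00000000e+00,
         1.00000000e+00]]), 'shot': 3}
drum [(array([132. , 327.8]), 0.88)]
drum_mouth []
drum_gap []
lid [(array([146.7,  85.3]), 0.97)]
lid_lug [(array([185. ,  48.6]), 0.68)]
lid_handle [(array([107.2,  76.8]), 0.89)]
oil_can [(array([329.1,  45.2]), 0.72)]
scriber_tin [(array([108.3,  78.8]), 0.41)]
```

View pics/scene0.png

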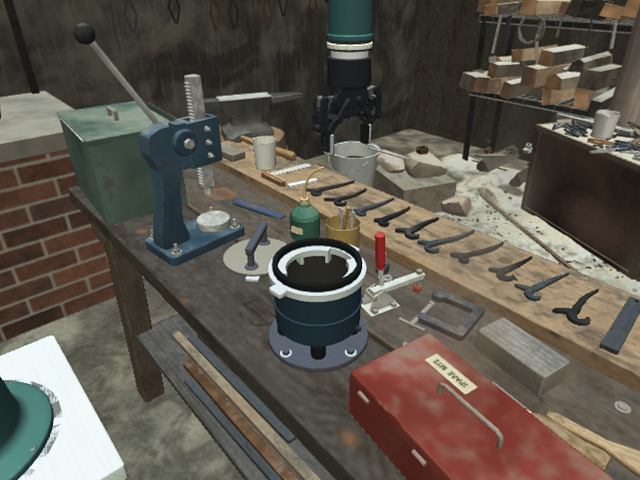

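View pics/side0.png

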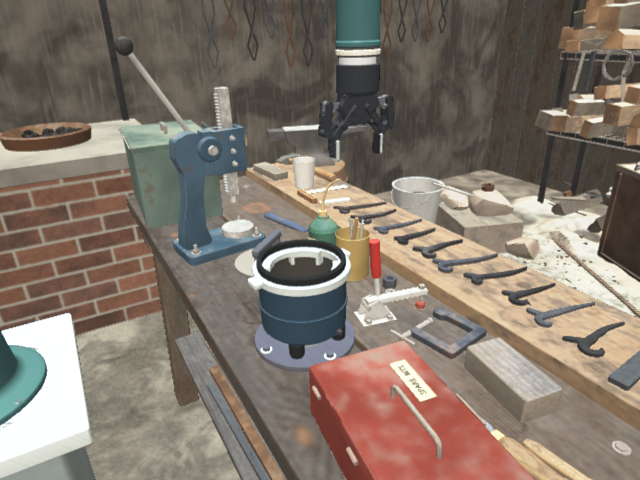

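View pics/wrist0.png

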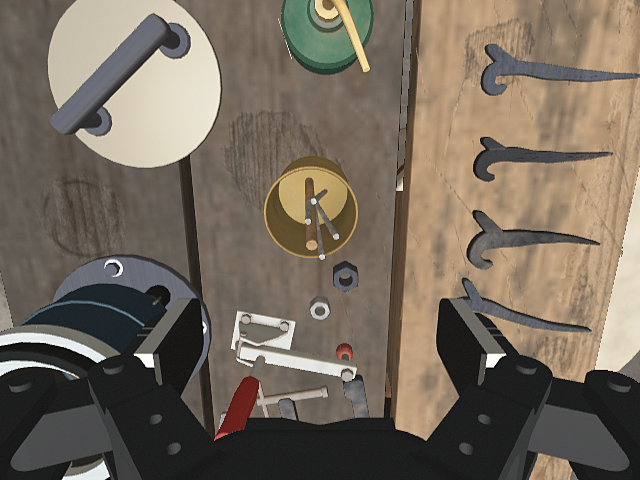

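The pictures show the drum at (317,300) in the scene view. The lid stands behind it, with its handle at (258,237) in the scene view and (112,75) in the wrist view. The oil can and tin are at (305,222) and (343,230). Next I'll measure from depth.

```bash
cat >> h.py <<'E'
def circ(P):
    A=np.c_[2*P[:,0],2*P[:,1],np.ones(len(P))];b=(P[:,:2]**2).sum(1)
    s=np.linalg.lstsq(A,b,rcond=None)[0];return s[:2],np.sqrt(s[2]+s[0]**2+s[1]**2)
E
python3 - <<'E'
from h import *
st=read_state();s=read_camera('scene');st=read_state();w=read_camera('wrist')
d=read_camera('side')
for n,p in [('scene',s),('side',d),('wrist',w)]:
    C=cloud(p,st)
    np.save(n+'0.npy',C);np.save(n+'0i.npy',p['image'])
print('wrist handle',at_z(w,landmark_of('lid_handle',w)[0]['at'],.069,st),'lid',at_z(w,landmark_of('lid',w)[0]['at'],0.0,st))
print('lug',at_z(w,landmark_of('lid_lug',w)[0]['at'],0.004,st))
print('scene handle',at_z(s,landmark_of('lid_handle',s)[0]['at'],.069),'drum mouth',at_z(s,landmark_of('drum_mouth',s)[0]['at'],.138),'gap',at_z(s,landmark_of('drum_gap',s)[0]['at'],.138),'drum',at_z(s,landmark_of('drum',s)[0]['at'],0))
print('side gap',at_z(d,landmark_of('drum_gap',d)[0]['at'],.138),at_z(d,landmark_of('drum',d)[0]['at'],0))
print('can',at_z(s,landmark_of('oil_can',s)[0]['at'],0),'tin',at_z(s,landmark_of('scriber_tin',s)[0]['at'],0))
for n in ['wrist','scene','side']:
    C=np.load(n+'0.npy').reshape(-1,3)
    # lid bar top
    for nm,z0,z1,c,r in [('bar',.072,.085,(.75,.19),.12),('plate',.028,.040,(.75,.19),.12),('flange',.134,.143,(.55,.08),.15)]:
        pass
    h,e=np.histogram(C[(abs(C[:,0]-.6)<.4)&(abs(C[:,1])<.4)][:,2],bins=np.arange(-.01,.25,.004));print(n,list(zip(np.round(e,3),h)))
E
```

```text
wrist handle [0.52225395 0.09697487 0.069     ] lid [0.52091516 0.09744149 0.        ]
lug [0.55799092 0.12790701 0.004     ]
scene handle [0.52585977 0.10430143 0.069     ] drum mouth [ 0.48575678 -0.14321339  0.138     ] gap [ 0.53245686 -0.13521445  0.138     ] drum [ 0.47357103 -0.1439188   0.        ]
side gap [ 0.53752435 -0.1279539   0.138     ] [ 0.48244283 -0.14139617  0.        ]Traceback (most recent call last):
  File "<stdin>", line 11, in <module>
IndexError: list index out of range
```

```bash
python3 - <<'E'
from h import *
ns=['wrist','scene','side']
Cs={n:np.load(n+'0.npy').reshape(-1,3) for n in ns}
def near(C,c,r): return C[np.hypot(C[:,0]-c[0],C[:,1]-c[1])<r]
for n in ns:
    C=Cs[n]
    L=near(C,(.522,.10),.085); h,e=np.histogram(L[:,2],bins=np.arange(-.01,.1,.003));print(n,'lid z',list(zip(np.round(e,3),h)))
    D=near(C,(.482,-.142),.1); h,e=np.histogram(D[:,2],bins=np.arange(.1,.17,.003));print(n,'drum z',list(zip(np.round(e,3),h)))
    B=L[L[:,2]>.070]
    if len(B)>10:
        T=B[B[:,2]>np.percentile(B[:,2],90)-.006]
        print('bar',len(T),cv2.minAreaRect(T[:,:2].astype(np.float32)*1000),T[:,2].mean())
    for tag,z0,z1 in [('ring',.146,.153),('flange',.135,.141)]:
        F=D[(D[:,2]>z0)&(D[:,2]<z1)]
        if len(F)>30:
            r=cv2.minEnclosingCircle(F[:,:2].astype(np.float32)); print(tag,len(F),r)
E
```

```text
wrist lid z [(np.float64(-0.01), np.int64(15)), (np.float64(-0.007), np.int64(27)), (np.float64(-0.004), np.int64(694)), (np.float64(-0.001), np.int64(4043)), (np.float64(0.002), np.int64(22)), (np.float64(0.005), np.int64(0)), (np.float64(0.008), np.int64(0)), (np.float64(0.011), np.int64(0)), (np.float64(0.014), np.int64(0)), (np.float64(0.017), np.int64(0)), (np.float64(0.02), np.int64(0)), (np.float64(0.023), np.int64(30)), (np.float64(0.026), np.int64(609)), (np.float64(0.029), np.int64(15183)), (np.float64(0.032), np.int64(3258)), (np.float64(0.035), np.int64(289)), (np.float64(0.038), np.int64(64)), (np.float64(0.041), np.int64(48)), (np.float64(0.044), np.int64(59)), (np.float64(0.047), np.int64(48)), (np.float64(0.05), np.int64(47)), (np.float64(0.053), np.int64(41)), (np.float64(0.056), np.int64(30)), (np.float64(0.059), np.int64(2)), (np.float64(0.062), np.int64(25)), (np.float64(0.065), np.int64(233)), (np.float64(0.068), np.int64(249)), (np.float64(0.071), np.int64(376)), (np.float64(0.074), np.int64(1408)), (np.float64(0.077), np.int64(2139)), (np.float64(0.08), np.int6
[... 5315 characters left out ...]
float64(0.133), np.int64(333)), (np.float64(0.136), np.int64(1038)), (np.float64(0.139), np.int64(309)), (np.float64(0.142), np.int64(310)), (np.float64(0.145), np.int64(319)), (np.float64(0.148), np.int64(731)), (np.float64(0.151), np.int64(23)), (np.float64(0.154), np.int64(0)), (np.float64(0.157), np.int64(0)), (np.float64(0.16), np.int64(0)), (np.float64(0.163), np.int64(0)), (np.float64(0.166), np.int64(0))]
bar 217 ((522.447021484375, 95.58164978027344), (110.96072387695312, 16.70090103149414), 39.602447509765625) 0.07646666248307574
ring 971 ((0.47871577739715576, -0.14250628650188446), 0.06895438581705093)
flange 1364 ((0.47809773683547974, -0.14356696605682373), 0.08603872358798981)
```

Lid is at about (0.5235, 0.097) with its bar at about 40°. The drum is at about (0.478, -0.142). I'll move so the wrist camera looks down into the mouth for a precise fit.

{"op": "play_rows", "data": {"slide": [[-20,-19.6,-4],[-20,-19.6,-4],[-20,-19.6,-4],[-20,-19.6,-4],[-20,-19.6,-4],[-20,-19.6,-4],[-20,-19.6,-4],[-20,-19.6,-4],[-20,-19.6,-4],[-20,-19.6,-4]], "delta_rot": [[0,0,0],[0,0,0],[0,0,0],[0,0,0],[0,0,0],[0,0,0],[0,0,0],[0,0,0],[0,0,0],[0,0,0]]}}

```text
time: 2.88
tool_pos: [0.4793, -0.1999, 0.2795]
tcp_rot: [2.222, 2.22, 0.001]
wrist_force: [0.7, -0.4, 0.5]
width: 1.0
```

```bash
python3 - <<'E'
from h import *
st=read_state();w=read_camera('wrist');save(w,'wrist1.png')
C=cloud(w,st);np.save('w1.npy',C);print(st['tool_pos'],st['tcp_rot'],st['q'],st['time'])
for t in ['drum_mouth','drum_gap','drum']:
    r=landmark_of(t,w);print(t,[(np.round(x['at']),round(x['conf'],2),at_z(w,x['at'],0.138 if t!='drum' else 0,st).round(4)) for x in r[:3]])
E
```

```text
[ 0.47928357 -0.19988951  0.2794932 ] [2.22205790e+00 2.22019706e+00 1.42242134e-03] [-4.43554495e-01 -5.70650388e-02  1.88212629e+00  7.27840690e-04
  1.31580977e+00 -4.42900035e-01] 2.8833
drum_mouth [(array([321., 136.]), 0.97, array([ 0.4794, -0.1421,  0.138 ])), (array([398., 125.]), 0.67, array([ 0.5308, -0.1349,  0.138 ]))]
drum_gap [(array([394., 126.]), 0.77, array([ 0.528, -0.136,  0.138]))]
drum [(array([319., 129.]), 0.66, array([ 0.4774, -0.1418,  0.    ])), (array([399., 128.]), 0.16, array([ 0.5583, -0.1409,  0.    ]))]
```

View pics/wrist1.png

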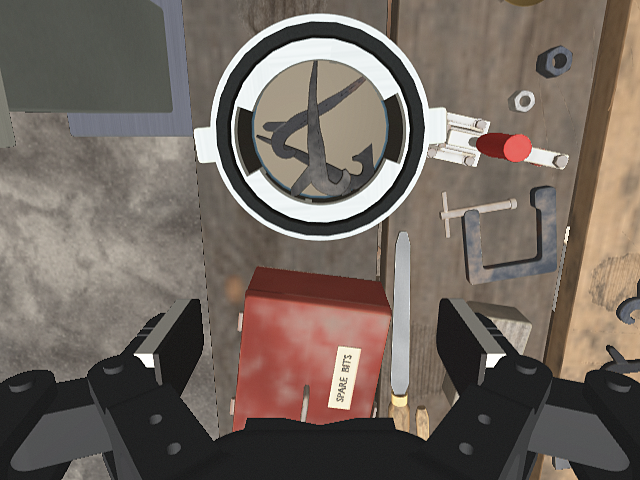

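The wrist view shows the whole mouth centred at about (320,127), the ears at (205,143) and (437,125), and the gaps at (244,143) and (394,126). Next I'll fit the centre and gap angle.

```bash
python3 - <<'E'
from h import *
C=np.load('w1.npy').reshape(-1,3)
c=np.array([.479,-.142])
for it in range(5):
    r=np.hypot(*(C[:,:2]-c).T)
    ring=C[(C[:,2]>.147)&(C[:,2]<.154)&(r<.072)&(r>.055)]
    # outer/inner edges per angle -> centre
    a=np.arctan2(*(ring[:,:2]-c).T[::-1]);rr=np.hypot(*(ring[:,:2]-c).T)
    b=np.digitize(a,np.linspace(-np.pi,np.pi,73))
    o=[];i=[]
    for k in range(1,73):
        m=b==k
        if m.sum()>5: o.append(ring[m][np.argmax(rr[m])]);i.append(ring[m][np.argmin(rr[m])])
    co,ro=circ(np.array(o));ci,ri=circ(np.array(i));c=(co+ci)/2
print(len(o),co,ro,ci,ri,ring[:,2].mean())
fl=C[(C[:,2]>.134)&(C[:,2]<.1405)]
d=fl[:,:2]-c;r=np.hypot(*d.T);a=np.arctan2(d[:,1],d[:,0])
e=(r>.077)&(r<.09)
for s in (0,1):
    m=e&((np.cos(a)>0) if s==0 else (np.cos(a)<0));print('ear',m.sum(),fl[m][:,:2].mean(0)-c,np.degrees(np.arctan2(*(fl[m][:,:2].mean(0)-c)[::-1])),r[m].max())
inn=(r<.0565)&(r>.049)
h,ed=np.histogram(np.degrees(a[inn]),bins=np.arange(-180,181,4));print([(int(x),int(n)) for x,n in zip(ed,h)if n<15])
print('lip inner circle',circ(fl[(r<.056)&(r>.046)][:,:2]), fl[:,2].mean())
E
```

```text
72 [ 0.4784215  -0.14219192] 0.06754188113347417 [ 0.47833613 -0.14226653] 0.05952321142852889 0.1495478247199572
ear 455 [0.08065309 0.00670627] 4.753183613338429 0.0863487032047091
ear 432 [-0.08058809 -0.00637633] -175.47604063421412 0.08630053578942903
[(-180, 0), (-176, 0), (-172, 0), (-168, 0), (-164, 0), (-160, 0), (-156, 0), (-20, 12), (-16, 0), (-12, 0), (-8, 0), (-4, 0), (0, 0), (4, 0), (8, 0), (12, 0), (16, 0), (20, 0), (24, 0), (160, 12), (164, 0), (168, 0), (172, 0), (176, 0)]
lip inner circle (array([ 0.47838224, -0.14215613]), np.float64(0.05187868717620188)) 0.13774192744823352
```

{"op": "play_rows", "data": {"slide": [[29.7,4.45,8],[29.7,4.45,8],[29.7,4.45,8],[29.7,4.45,8],[29.7,4.45,8],[29.7,4.45,8],[29.7,4.45,8],[29.7,4.45,8],[29.7,4.45,8],[29.7,4.45,8],[29.7,4.45,8],[29.7,4.45,8]], "delta_rot": [[0,0,-1.4],[0,0,-1.4],[0,0,-1.4],[0,0,-1.4],[0,0,-1.4],[0,0,-1.4],[0,0,-1.4],[0,0,-1.4],[0,0,-1.4],[0,0,-1.4],[0,0,-1.4],[0,0,-1.4]]}}

```text
time: 4.08
tool_pos: [0.5235, 0.0997, 0.1983]
tcp_rot: [-0.252, -3.13, -0.0]
wrist_force: [-0.4, -0.2, -0.8]
width: 0.997
```

{"op": "play_rows", "data": {"slide": [[0,0,0],[0,0,0],[0,0,0],[0,0,0],[0,0,0],[0,0,0],[0,0,0],[0,0,0],[0,0,0]], "delta_rot": [[0,0,-0.87],[0,0,-0.87],[0,0,-0.87],[0,0,-0.87],[0,0,-0.87],[0,0,-0.87],[0,0,-0.87],[0,0,-0.87],[0,0,-0.87]]}}

```text
time: 4.83
tool_pos: [0.5235, 0.1006, 0.1979]
tcp_rot: [1.087, -2.945, -0.002]
wrist_force: [0.0, 0.2, -0.8]
width: 1.004
```

```bash
python3 - <<'E'
from h import *
st=read_state();w=read_camera('wrist');save(w,'wrist2.png')
C=cloud(w,st).reshape(-1,3);np.save('w2.npy',C);T=T_of(st);print(st['tool_pos'],st['q'],st['time'])
print('tool y yaw',np.degrees(np.arctan2(T[1,1],T[0,1])),'x',T[:3,0],'z',T[:3,2])
m=(np.hypot(C[:,0]-.5238,C[:,1]-.097)<.08)
B=C[m&(C[:,2]>.0745)&(C[:,2]<.083)]
print('bar',len(B),cv2.minAreaRect(B[:,:2].astype(np.float32)*1000),B[:,2].mean())
P=C[(np.hypot(C[:,0]-.5238,C[:,1]-.097)<.09)&(abs(C[:,2]-.031)<.005)]
print('plate',cv2.minEnclosingCircle(P[:,:2].astype(np.float32)),P[:,2].mean())
for t in ['lid_handle','lid_lug']:
    r=landmark_of(t,w);print(t,[(np.round(x['at']),round(x['conf'],2),at_z(w,x['at'],0.069 if t!='lid_lug' else 0.004,st).round(4)) for x in r[:3]])
E
```

```text
[0.52345968 0.1005646  0.19794629] [ 1.42554399e-01  2.74583910e-02  1.95138228e+00  8.82700676e-04
  1.16504324e+00 -2.13596710e+00] 4.8333
tool y yaw 130.5295676382242 x [-0.76006799 -0.64984182  0.00150115] z [-2.38309572e-03  4.77300303e-04 -9.99997047e-01]
bar 3386 ((523.1341552734375, 97.46650695800781), (110.97569274902344, 15.298089981079102), 40.608577728271484) 0.077119799112587
plate ((0.5235643982887268, 0.09755945950746536), 0.07009349018335342) 0.030816292009427683
lid_handle [(array([316., 222.]), 0.96, array([0.5223, 0.0967, 0.069 ]))]
lid_lug [(array([316., 253.]), 0.64, array([0.5567, 0.1256, 0.004 ])), (array([238., 348.]), 0.25, array([0.6764, 0.1311, 0.004 ]))]
```

View pics/wrist2.png

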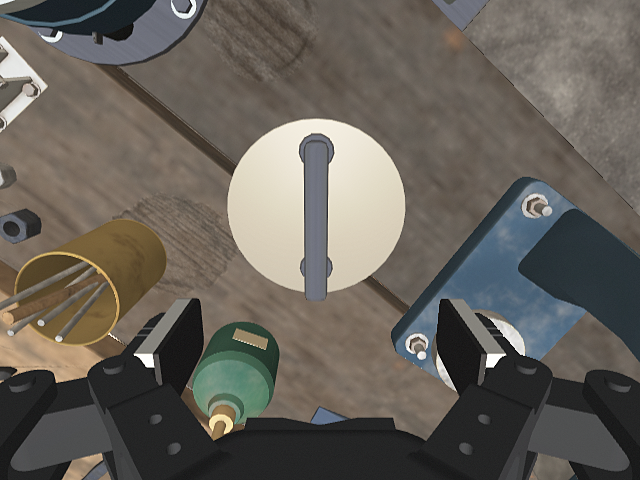

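The wrist view shows the bar at (316,220), aligned with the jaws. The oil can at (235,370) and the press at (560,260) are close, so I'll check clearances before descending.

```bash
python3 - <<'E'
from h import *
A=np.concatenate([np.load(n+'0.npy').reshape(-1,3) for n in ['wrist','scene','side']]+[np.load('w2.npy')])
st=read_state();s=read_camera('scene');save(s,'scene2.png')
c=np.array([.5235,.0975]);T=T_of(st)
d=np.c_[A[:,:2]-c,np.zeros(len(A))]@T[:3,:3]
m=(A[:,2]>.085)&(A[:,2]<.45)&(np.abs(d[:,:2]).max(1)<.2)
q=np.c_[d[m][:,:2],A[m][:,2]]
# grid in tool coordinates: max height
g=np.zeros((16,16))
I=((q[:,:2]+.2)/.025).astype(int).clip(0,15)
for (i,j),z in zip(I,q[:,2]): g[i,j]=max(g[i,j],z)
print('rows tool x -20..20, cols tool y -20..20 (cm) max z in cm');print((g*100).round().astype(int))
E
```

```text
rows tool x -20..20, cols tool y -20..20 (cm) max z in cm
[[ 0  0  0  0  0  0  0  0  0  0  0  0  0  0  0  0]
 [ 0  0  0  0  0  9  0  0  0  0  0  0 27 27  0  0]
 [ 0  0  0 18 17 13  0  0  0  0  0  0 27 35 35  0]
 [35  0  0  0  0  0  0  0  0  0  0  0 34 35 35 27]
 [33 33  9 37  0  0  0  0  0  0  0  0 25 27 27 27]
 [35 33 41  0  0  0  0  0  0  0  0  0  0 27 27 27]
 [45 42 45  0  0  0  0  0  0  0  0  0  0 24 27 27]
 [45 45 45 35  0 26 27  0  0 27 26 26  0  0  0 27]
 [ 0  0 35 34  0 27 28 29 29 28 27 26  0  0  0  0]
 [ 0  0  0  0  0  0  0  0  0  0  0  0  0  0  0  0]
 [ 0  0  0  0  0  0  0  0 33  0  0  0  0  0  0  0]
 [ 0  0  0  0  0  0  0  0  0  0  0  0  0  0  0  0]
 [14 15 15 14  0  0  0  0  0  0  0  0  0  0  0  0]
 [15 15 15 15 15  0  0  0  0  0  0  0  0  0  0  0]
 [15  0 14 15 15  0  0  0  0  0  0  0  0  0  0  0]
 [14  0  0 14 15  0  0  0  0  0  0  0  0  0  0  0]]
```

View pics/scene2.png

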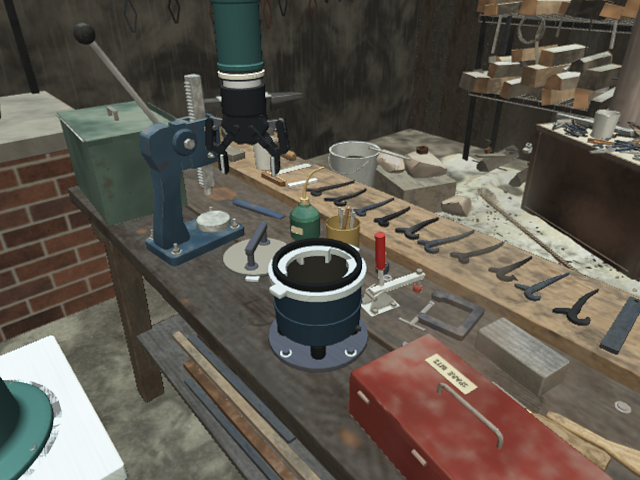

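```bash
python3 - <<'E'
from h import *
A=np.concatenate([np.load(n+'0.npy').reshape(-1,3) for n in ['scene','side']])
for z0,z1 in [(.06,.12),(.12,.2),(.2,.3),(.3,.4),(.4,.6)]:
    P=A[(A[:,2]>z0)&(A[:,2]<z1)&(A[:,0]>.1)&(A[:,0]<.75)&(A[:,1]>.1)&(A[:,1]<.5)]
    print(z0,z1,len(P)); 
    h,_,_=np.histogram2d(P[:,0],P[:,1],bins=[np.arange(.1,.76,.05),np.arange(.1,.51,.05)]);print(h.astype(int))
E
```

```text
0.06 0.12 5184
[[   0    0    0    0    0    0    0    0]
 [   0    0    0    0    0    0    0    0]
 [   0    0    0    0    0    0    0    0]
 [   0    0    0    0    0    0    0    0]
 [   0    0    0    0    0    0    0    0]
 [   0    0   19  253    0    0    0 1000]
 [   0    0   69 1203    0    0    0  970]
 [   0    0    0    0    0    0    0  249]
 [ 127    0    0  111    0    0    0  322]
 [ 100    0    0    0    0    0    0   35]
 [   0    0    0    0    0    0    0    0]
 [ 701   19    0    0    0    0    0    0]
 [   6    0    0    0    0    0    0    0]]
0.12 0.2 6674
[[   0    0    0    0    0    0    0    0]
 [   0    0    0    0    0    0    0    0]
 [   0    0    0    0    0    0    0    0]
 [   0    0    0    0    0    0    0    0]
 [   0    0    0    0    0    0    0    0]
 [   0    0    0    0    0    0    0 1451]
 [   0    0   29 1819    0    0    0 1327]
 [   0    0    0  537    0    0    0  236]
 [   0    0   10 1071    0    0    0    0]
 [   0    0    0   68    0    0    0    0]
 [   0    0    0    0    0    0    0    0]
 [ 126    0    0    0    0    0    0  
[... 858 characters left out ...]
   0 399   0   0   0]
 [  0   0   0   0   0   0   0   0]
 [  0   0   0 908   0   0   0   0]
 [  0   0   0   0   0   0   0   0]
 [  0   0   0   0   0   0   0   0]
 [  0   0   0   0   0   0   0   0]
 [  0   0   0   0   0   0   0   0]]
0.4 0.6 889
[[  0   0   0   0   0   0   0   0]
 [  0   0   0   0   0   0   0   0]
 [  0   0   0   0   0   0   0   0]
 [  0   0   0   0   0   0   0   0]
 [  0   0   0 166 173   0   0   0]
 [  0   0   0 240 310   0   0   0]
 [  0   0   0   0   0   0   0   0]
 [  0   0   0   0   0   0   0   0]
 [  0   0   0   0   0   0   0   0]
 [  0   0   0   0   0   0   0   0]
 [  0   0   0   0   0   0   0   0]
 [  0   0   0   0   0   0   0   0]
 [  0   0   0   0   0   0   0   0]]
```

Clearance is fine: press ≥ 12 cm away, can about 13 cm. I'll descend in two steps.

{"op": "play_rows", "data": {"slide": [[0.2,-0.24,4],[0.2,-0.24,8],[0.2,-0.24,11],[0.2,-0.24,11],[0.2,-0.24,11],[0.2,-0.24,11]], "delta_rot": [[0,0,0],[0,0,0],[0,0,0],[0,0,0],[0,0,0],[0,0,0]], "hand": 0.7}}

```text
time: 5.53
tool_pos: [0.5247, 0.0971, 0.0898]
tcp_rot: [-1.088, 2.947, 0.001]
wrist_force: [1.0, -0.4, 0.4]
width: 0.702
```

```bash
cat >> h.py <<'E'
def togo(target,yaw=None):
    st=read_state();T=T_of(st);d=T[:3,:3].T@(np.array(target)-st['tool_pos'])*100
    y=np.degrees(np.arctan2(T[1,1],T[0,1]))
    print('t',round(st['time'],2),'pos',st['tool_pos'].round(4),'yaw',round(y,2),'tilt z',T[:3,2].round(4),'F',st['wrist_force'].round(1),'M',st['torque'].round(2),'w',round(st['width'],3),'q6',round(st['q'][5],2))
    if yaw is not None:
        Rt=R.from_euler('z',yaw,degrees=True).as_matrix()@np.array([[0,1,0],[1,0,0],[0,0,-1.]])
        print('slide cm',d.round(2),'rot',R.from_matrix(T[:3,:3].T@Rt).as_rotvec().round(3))
    return st
E
python3 - <<'E'
from h import *
togo([.5233,.0975,.056],130.5)
E
```

```text
t 5.53 pos [0.5247 0.0971 0.0898] yaw 130.53 tilt z [ 2.e-04  8.e-04 -1.e+00] F [ 1.  -0.4  0.4] M [ 0.   -0.03  0.03] w 0.702 q6 -2.14
slide cm [0.08 0.12 3.38] rot [0.    0.001 0.001]
```

{"op": "play_rows", "data": {"slide": [[0.1,0.12,3.4],[0.1,0.12,3.4],[0.1,0.12,3.4],[0.1,0.12,3.4]], "delta_rot": [[0,0,0],[0,0,0],[0,0,0],[0,0,0]]}}

```text
time: 5.87
tool_pos: [0.5249, 0.0976, 0.0582]
tcp_rot: [-1.087, 2.944, -0.0]
wrist_force: [-0.3, -0.1, 1.2]
width: 0.699
```

{"op": "play_rows", "data": {"slide": [[0,0,0],[0,0,0],[0,0,0],[0,0,0],[0,0,0],[0,0,0]], "delta_rot": [[0,0,0],[0,0,0],[0,0,0],[0,0,0],[0,0,0],[0,0,0]], "hand": 0, "force": 100}}

```text
time: 6.37
tool_pos: [0.5254, 0.0982, 0.0594]
tcp_rot: [-1.086, 2.942, 0.0]
wrist_force: [-3.6, 2.0, 6.4]
width: 0.17
```

```bash
python3 - <<'E'
from h import *
togo([.5233,.0975,.056],130.5)
E
```

```text
t 6.37 pos [0.5254 0.0982 0.0594] yaw 130.52 tilt z [ 0.0047  0.0021 -1.    ] F [-3.6  2.   6.4] M [ 0.22  0.26 -0.01] w 0.17 q6 -2.14
slide cm [0.21 0.09 0.34] rot [-0.001  0.005  0.   ]
```

{"op": "play_rows", "data": {"slide": [[0,0,-2],[0,0,-5],[0,0,-9],[0,0,-13],[0,0,-17],[0,0,-19],[0,0,-19],[0,0,-19]], "delta_rot": [[0,0,0],[0,0,0],[0,0,0],[0,0,0],[0,0,0],[0,0,0],[0,0,0],[0,0,0]]}}

```text
time: 7.03
tool_pos: [0.5248, 0.0978, 0.2498]
tcp_rot: [-1.086, 2.941, -0.0]
wrist_force: [0.3, 0.1, -4.2]
width: 0.168
```

```bash
python3 - <<'E'
from h import *
st=togo([.4784,-.1422,.25],94.6)
w=read_camera('wrist');save(w,'wrist3.png');s=read_camera('scene');save(s,'scene3.png')
C=cloud(w,st).reshape(-1,3);T=T_of(st);t=(C-T[:3,3])@T[:3,:3]  # tool coords
np.save('w3t.npy',t)
m=(np.abs(t[:,:2]).max(1)<.1)&(t[:,2]>.0)&(t[:,2]<.09)
h,e=np.histogram(t[m][:,2],bins=np.arange(0,.09,.004));print(list(zip(e.round(3),h)))
P=t[m&(t[:,2]>.02)&(t[:,2]<.036)]
n=np.linalg.lstsq(np.c_[P[:,:2],np.ones(len(P))],P[:,2],rcond=None)[0];print('plane',n)
print('plate circ',cv2.minEnclosingCircle(P[:,:2].astype(np.float32)))
E
```

```text
t 7.03 pos [0.5248 0.0978 0.2498] yaw 130.52 tilt z [ 0.0064  0.0021 -1.    ] F [ 0.3  0.1 -4.2] M [0.   0.05 0.01] w 0.168 q6 -2.14
slide cm [ 19.12 -15.23  -0.1 ] rot [-0.001  0.007  0.627]
[(np.float64(0.0), np.int64(154)), (np.float64(0.004), np.int64(23)), (np.float64(0.008), np.int64(0)), (np.float64(0.012), np.int64(0)), (np.float64(0.016), np.int64(0)), (np.float64(0.02), np.int64(226)), (np.float64(0.024), np.int64(14498)), (np.float64(0.028), np.int64(31838)), (np.float64(0.032), np.int64(14)), (np.float64(0.036), np.int64(0)), (np.float64(0.04), np.int64(0)), (np.float64(0.044), np.int64(0)), (np.float64(0.048), np.int64(0)), (np.float64(0.052), np.int64(0)), (np.float64(0.056), np.int64(0)), (np.float64(0.06), np.int64(0)), (np.float64(0.064), np.int64(0)), (np.float64(0.068), np.int64(0)), (np.float64(0.072), np.int64(0)), (np.float64(0.076), np.int64(0)), (np.float64(0.08), np.int64(0)), (np.float64(0.084), np.int64(0))]
plane [-0.0015304  -0.0103816   0.02849485]
plate circ ((0.0018151060212403536, 0.0007628618041053414), 0.0702652633190155)
```

View pics/wrist3.png

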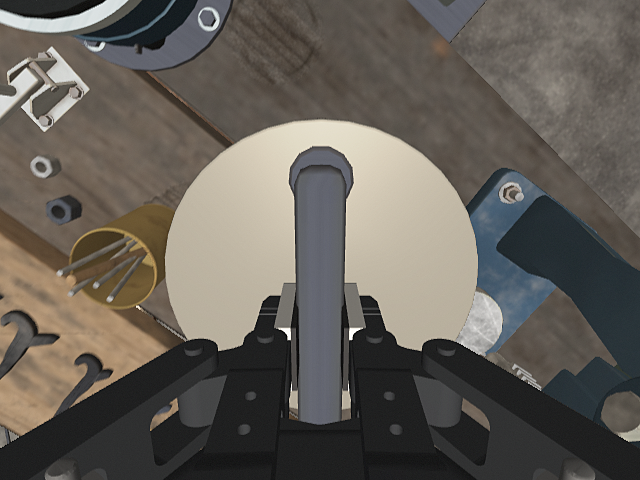

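View pics/scene3.png

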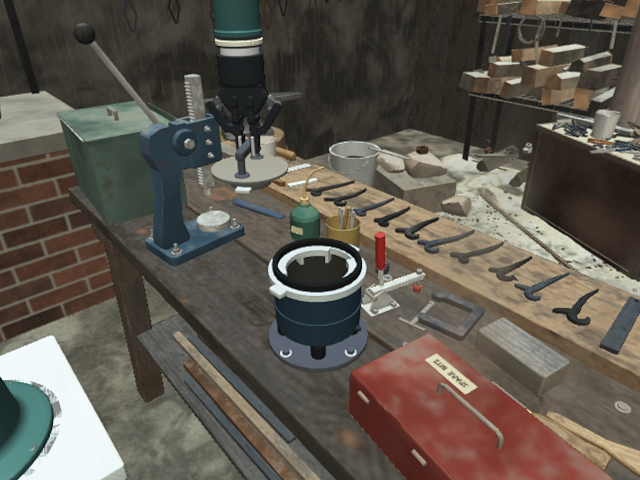

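The lid is held square, with its centre at tool (+1.8, +0.6) mm. I'm moving it over the drum, aligned with the gaps.

{"op": "play_rows", "data": {"slide": [[19,-15.4,0],[19,-15.4,0],[19,-15.4,0],[19,-15.4,0],[19,-15.4,0],[19,-15.4,0],[19,-15.4,0],[19,-15.4,0],[19,-15.4,0],[19,-15.4,0]], "delta_rot": [[0,0.007,0.627],[0,0.007,0.627],[0,0.007,0.627],[0,0.007,0.627],[0,0.007,0.627],[0,0.007,0.627],[0,0.007,0.627],[0,0.007,0.627],[0,0.007,0.627],[0,0.007,0.627]]}}

```text
time: 7.97
tool_pos: [0.4775, -0.1418, 0.2441]
tcp_rot: [0.127, -3.129, -0.001]
wrist_force: [-0.3, -0.5, -3.6]
width: 0.168
```

```bash
python3 - <<'E'
from h import *
st=togo([.4801,-.1427,.21],94.6)
E
```

```text
t 7.97 pos [ 0.4775 -0.1418  0.2441] yaw 94.65 tilt z [-9.9e-03  2.0e-04 -1.0e+00] F [-0.3 -0.5 -3.6] M [ 0.   -0.01 -0.02] w 0.168 q6 -1.99
slide cm [-0.29 -0.11  3.41] rot [ 0.001 -0.01   0.001]
```

{"op": "play_rows", "data": {"slide": [[-0.3,-0.1,1],[-0.3,-0.1,2],[-0.3,-0.1,2.5],[-0.3,-0.1,2.5],[-0.3,-0.1,2.5]], "delta_rot": [[0,-0.01,0],[0,-0.01,0],[0,-0.01,0],[0,-0.01,0],[0,-0.01,0]]}}

```text
time: 8.38
tool_pos: [0.4799, -0.1417, 0.2183]
tcp_rot: [0.129, -3.137, -0.003]
wrist_force: [0.6, 0.2, -3.0]
width: 0.173
```

```bash
python3 - <<'E'
from h import *
st=togo([.4801,-.1427,.19],94.6)
w=read_camera('wrist');save(w,'wrist4.png');s=read_camera('scene');save(s,'scene4.png');d=read_camera('side')
C=cloud(w,st).reshape(-1,3);T=T_of(st);t=(C-T[:3,3])@T[:3,:3]
m=(np.abs(t[:,:2]).max(1)<.1)
P=t[m&(t[:,2]>.02)&(t[:,2]<.034)]
k=cv2.minEnclosingCircle(P[:,:2].astype(np.float32));print('plate circ tool',k,'world',T[:3,:3]@np.array([*k[0],.0285])+T[:3,3])
for n,p in (('scene',s),('side',d)):
    C=cloud(p).reshape(-1,3)
    L=C[(np.hypot(C[:,0]-.478,C[:,1]+.142)<.085)]
    zt=st['tool_pos'][2]-.0285
    P=L[abs(L[:,2]-zt)<.003];print(n,len(P),'plate',cv2.minEnclosingCircle(P[:,:2].astype(np.float32)),P[:,2].mean())
    F=L[abs(L[:,2]-.138)<.003];print('flange pts',len(F))
E
```

```text
t 8.38 pos [ 0.4799 -0.1417  0.2183] yaw 94.73 tilt z [-0.0017  0.0015 -1.    ] F [ 0.6  0.2 -3. ] M [-0.01 -0.03 -0.01] w 0.173 q6 -1.99
slide cm [-0.02 -0.1   2.83] rot [ 0.002 -0.002  0.002]
plate circ tool ((0.0016937878681346774, -8.40466091176495e-05), 0.0702967569231987) world [ 0.47814698 -0.14192411  0.18982273]
scene 2709 plate ((0.47791340947151184, -0.14286677539348602), 0.07041545957326889) 0.19100301403378972
flange pts 1037
side 2447 plate ((0.47855469584465027, -0.14319778978824615), 0.07046147435903549) 0.19097811811750365
flange pts 966
```

View pics/scene4.png

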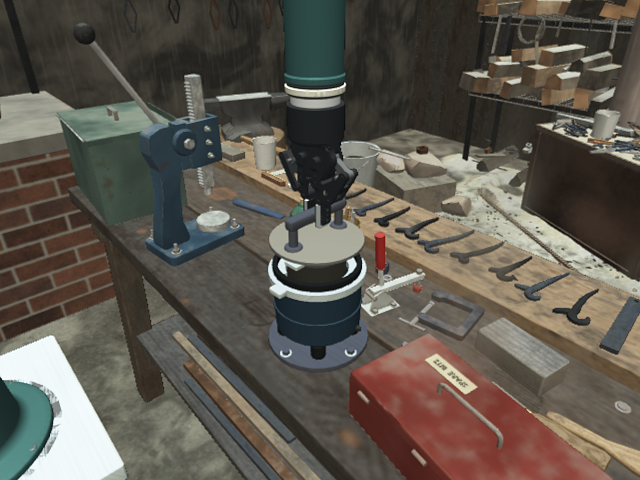

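View pics/wrist4.png

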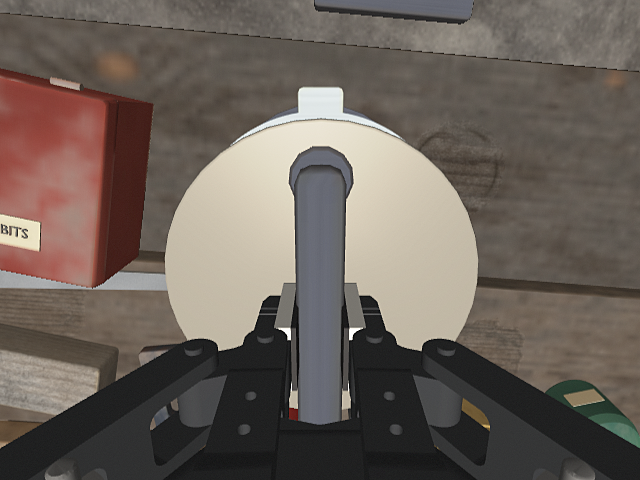

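The lid sits above the mouth, with the bar end in line with the ear at (320,100) in the wrist view. All cameras put it within about 1 mm of the drum's centre. Lowering it into the gaps.

{"op": "play_rows", "data": {"slide": [[0,-0.05,1],[0,-0.05,1.8],[0,-0.05,2.4],[0,-0.05,2.8],[0,-0.05,2.8],[0,-0.05,2.8]], "delta_rot": [[0.002,-0.002,0.002],[0.002,-0.002,0.002],[0.002,-0.002,0.002],[0.002,-0.002,0.002],[0.002,-0.002,0.002],[0.002,-0.002,0.002]]}}

```text
time: 9.03
tool_pos: [0.4804, -0.1429, 0.191]
tcp_rot: [-0.125, 3.137, -0.001]
wrist_force: [-0.5, 0.6, -4.1]
width: 0.166
```

```bash
python3 - <<'E'
from h import *
st=togo([.4801,-.1422,.1765],94.6)
E
```

```text
t 9.03 pos [ 0.4804 -0.1429  0.191 ] yaw 94.55 tilt z [ 1.9e-03 -7.0e-04 -1.0e+00] F [-0.5  0.6 -4.1] M [-0.07 -0.06  0.06] w 0.166 q6 -1.99
slide cm [0.03 0.07 1.45] rot [-0.001  0.002 -0.001]
```

No contact force yet, and the lugs are already below the flange top. Pressing down onto the ring.

{"op": "play_rows", "data": {"slide": [[0.02,0.03,0.5],[0.02,0.03,0.8],[0.02,0.03,1.1],[0.02,0.03,1.4],[0.02,0.03,1.4],[0.02,0.03,1.4]], "delta_rot": [[0,0,0],[0,0,0],[0,0,0],[0,0,0],[0,0,0],[0,0,0]]}}

```text
time: 9.53
tool_pos: [0.481, -0.1428, 0.1787]
tcp_rot: [-0.125, 3.135, -0.002]
wrist_force: [-3.1, 3.4, 7.0]
width: 0.165
```

```bash
python3 - <<'E'
from h import *
st=togo([.4801,-.1422,.1765],94.6)
s=read_camera('scene');save(s,'scene5.png')
for n,p in (('scene',s),('side',read_camera('side'))):
    C=cloud(p).reshape(-1,3)
    L=C[(np.hypot(C[:,0]-.478,C[:,1]+.142)<.075)]
    P=L[abs(L[:,2]-.149)<.008];P=P[abs(P[:,2]-np.median(P[:,2]))<.003];print(n,len(P),'plate top z',np.median(P[:,2]),cv2.minEnclosingCircle(P[:,:2].astype(np.float32)))
    F=C[abs(C[:,2]-.138)<.004];F=F[np.hypot(F[:,0]-.478,F[:,1]+.142)<.087];print('flange med z',np.median(F[:,2]),len(F))
E
```

```text
t 9.53 pos [ 0.481  -0.1428  0.1787] yaw 94.56 tilt z [ 0.0038 -0.0013 -1.    ] F [-3.1  3.4  7. ] M [ 0.04  0.38 -0.01] w 0.165 q6 -1.99
slide cm [0.09 0.06 0.22] rot [-0.002  0.004 -0.001]
scene 2845 plate top z 0.15100647333506384 ((0.47916507720947266, -0.14405906200408936), 0.07064854353666306)
flange med z 0.13848508725905856 915
side 2558 plate top z 0.15063803159378666 ((0.4788232147693634, -0.14403139054775238), 0.07043950259685516)
flange med z 0.13804298307659613 874
```

View pics/scene5.png

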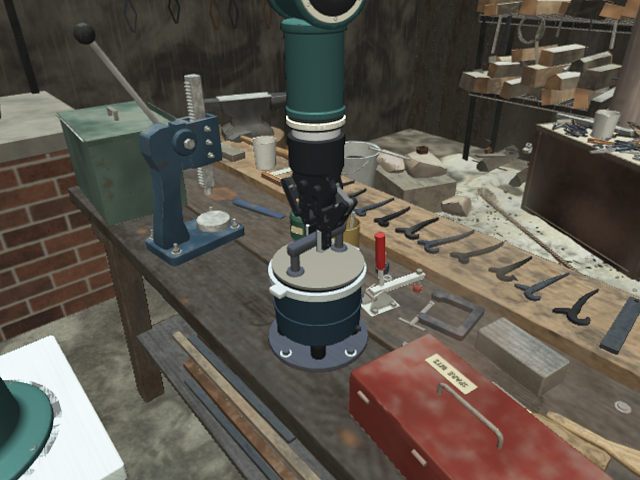

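Force has risen by 11 N, which puts the ring at about 6.7 mm. The height agrees at about 6.8 mm. I need roughly 2 mm more, plus a slight recentring (+y, -x).

{"op": "play_rows", "data": {"slide": [[0.08,0.1,0.25],[0.08,0.1,0.25],[0.08,0.1,0.3],[0.08,0.1,0.3],[0.08,0.1,0.3]], "delta_rot": [[-0.002,0.004,0],[-0.002,0.004,0],[-0.002,0.004,0],[-0.002,0.004,0],[-0.002,0.004,0]]}}

```text
time: 10.05
tool_pos: [0.481, -0.1427, 0.1779]
tcp_rot: [-0.126, 3.137, -0.003]
wrist_force: [-3.7, -0.5, 8.3]
width: 0.163
```

```bash
python3 - <<'E'
from h import *
st=togo([.4801,-.1422,.1765],94.6)
E
```

```text
t 10.05 pos [ 0.481  -0.1427  0.1779] yaw 94.58 tilt z [ 0.002  -0.0018 -1.    ] F [-3.7 -0.5  8.3] M [-0.33  0.39  0.04] w 0.163 q6 -1.99
slide cm [0.09 0.06 0.14] rot [-0.002  0.002 -0.   ]
```

{"op": "play_rows", "data": {"slide": [[0.2,0.08,0.4],[0.2,0.08,0.55],[0.2,0.08,0.55],[0.2,0.08,0.55],[0.2,0.08,0.55]], "delta_rot": [[-0.001,0.002,0],[-0.001,0.002,0],[-0.001,0.002,0],[-0.001,0.002,0],[-0.001,0.002,0]]}}

```text
time: 10.47
tool_pos: [0.481, -0.1427, 0.1755]
tcp_rot: [-0.126, 3.134, -0.004]
wrist_force: [-2.1, 2.2, 10.7]
width: 0.169
```

```bash
python3 - <<'E'
from h import *
st=togo([.4801,-.1422,.1765],94.6)
E
```

```text
t 10.47 pos [ 0.481  -0.1427  0.1755] yaw 94.59 tilt z [ 0.0048 -0.0027 -1.    ] F [-2.1  2.2 10.7] M [-0.07  0.27 -0.02] w 0.169 q6 -1.99
slide cm [ 0.08  0.06 -0.1 ] rot [-0.003  0.005 -0.   ]
```

Depth is now about 9.3–9.5 mm by force and by height. Turning clockwise in the first half, keeping the press and compensating for the 1.7 mm grip offset.

{"op": "play_rows", "data": {"slide": [[0.08,0.05,0.32],[0.1,0.04,0.32],[0.11,0.03,0.32],[0.12,0.02,0.32],[0.13,0,0.32],[0.14,0,0.32],[0.15,-0.02,0.32],[0.16,-0.03,0.32],[0.16,-0.03,0.32]], "delta_rot": [[-0.002,0.004,0.06],[-0.002,0.004,0.14],[-0.002,0.004,0.22],[-0.002,0.004,0.3],[-0.002,0.004,0.38],[-0.002,0.004,0.46],[-0.002,0.004,0.54],[-0.002,0.004,0.6],[-0.002,0.004,0.6]]}}

```text
time: 11.22
tool_pos: [0.482, -0.1438, 0.1757]
tcp_rot: [0.808, 3.028, 0.0]
wrist_force: [0.6, 2.0, 10.5]
width: 0.164
```

```bash
python3 - <<'E'
from h import *
st=togo([.4788,-.1438,.1760],14.6)
w=read_camera('wrist');save(w,'wrist6.png')
p=read_camera('scene');save(p,'scene6.png')
C=cloud(p).reshape(-1,3)
L=C[(np.hypot(C[:,0]-.478,C[:,1]+.142)<.075)]
P=L[abs(L[:,2]-.149)<.008];P=P[abs(P[:,2]-np.median(P[:,2]))<.003];print(len(P),'plate top z',np.median(P[:,2]),cv2.minEnclosingCircle(P[:,:2].astype(np.float32)))
E
```

```text
t 11.22 pos [ 0.482  -0.1438  0.1757] yaw 60.13 tilt z [ 0.0074 -0.0019 -1.    ] F [ 0.6  2.  10.5] M [-0.06  0.23  0.14] w 0.164 q6 -1.39
slide cm [ 0.28 -0.16 -0.03] rot [0.005 0.006 0.795]
2911 plate top z 0.14814726379527277 ((0.47988075017929077, -0.1449602097272873), 0.07029781490564346)
```

View pics/wrist6.png

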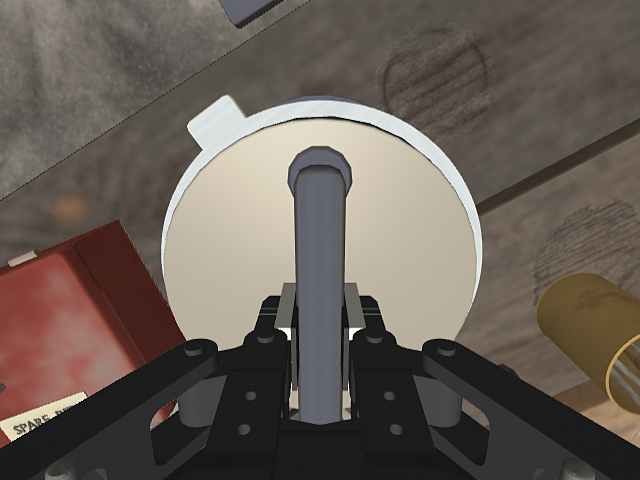

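Turned 34.5°, and the lid follows the tool with the press held. Turning the rest with a small recentring.

{"op": "play_rows", "data": {"slide": [[0.1,0.03,0.32],[0.15,0.02,0.32],[0.2,0,0.32],[0.25,0,0.32],[0.28,0,0.32],[0.3,-0.02,0.32],[0.33,-0.03,0.32],[0.35,-0.05,0.32],[0.35,-0.05,0.32],[0.35,-0.05,0.32],[0.35,-0.05,0.32],[0.35,-0.05,0.32]], "delta_rot": [[0.003,0.005,0.06],[0.003,0.005,0.14],[0.003,0.005,0.22],[0.003,0.005,0.3],[0.003,0.005,0.38],[0.003,0.005,0.46],[0.003,0.005,0.54],[0.003,0.005,0.62],[0.003,0.005,0.7],[0.003,0.005,0.76],[0.003,0.005,0.79],[0.003,0.005,0.79]]}}

```text
time: 12.32
tool_pos: [0.4812, -0.1441, 0.1759]
tcp_rot: [1.908, 2.485, 0.003]
wrist_force: [-0.1, -0.9, 9.8]
width: 0.172
```

```bash
python3 - <<'E'
from h import *
st=togo([.4788,-.1438,.1760],14.6)
p=read_camera('scene');save(p,'scene7.png')
for p in (p,read_camera('side')):
    C=cloud(p).reshape(-1,3)
    L=C[(np.hypot(C[:,0]-.478,C[:,1]+.142)<.075)]
    P=L[abs(L[:,2]-.149)<.008];P=P[abs(P[:,2]-np.median(P[:,2]))<.003];print(len(P),'plate top z',np.median(P[:,2]),cv2.minEnclosingCircle(P[:,:2].astype(np.float32)))
    B=L[(L[:,2]>.187)&(L[:,2]<.198)];print('bar',cv2.minAreaRect(B[:,:2].astype(np.float32)*1000))
E
```

```text
t 12.32 pos [ 0.4812 -0.1441  0.1759] yaw 14.96 tilt z [ 0.0075 -0.0035 -1.    ] F [-0.1 -0.9  9.8] M [-0.41  0.69  0.15] w 0.172 q6 -0.6
slide cm [ 0.09 -0.22 -0.02] rot [0.006 0.005 0.006]
2839 plate top z 0.1482318997710027 ((0.47922247648239136, -0.1450359970331192), 0.07083532959222794)
bar ((475.1134948730469, -147.41799926757812), (33.936405181884766, 109.22623443603516), 27.830245971679688)
2515 plate top z 0.14771539237405823 ((0.47904881834983826, -0.14538131654262543), 0.07044944167137146)
bar ((478.64727783203125, -145.9023895263672), (41.74542236328125, 108.67155456542969), 31.4276123046875)
```

View pics/scene7.png

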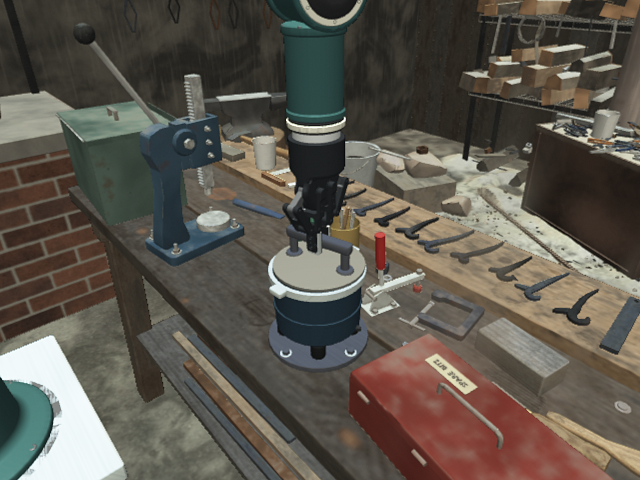

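Turned 79.6°. Now I'll let it rise gently into the notches, recentring about 2 mm towards +y.

{"op": "play_rows", "data": {"slide": [[0.25,-0.1,0.2],[0.25,-0.1,0.1],[0.25,-0.1,0],[0.25,-0.1,-0.15],[0.25,-0.1,-0.3],[0.25,-0.1,-0.4],[0.25,-0.1,-0.4]], "delta_rot": [[0.005,0.005,0],[0.005,0.005,0],[0.005,0.005,0],[0.005,0.005,0],[0.005,0.005,0],[0.005,0.005,0],[0.005,0.005,0]]}}

```text
time: 13.0
tool_pos: [0.481, -0.1436, 0.1812]
tcp_rot: [1.908, 2.488, 0.0]
wrist_force: [1.2, -4.0, 3.9]
width: 0.166
```

```bash
cat > lid.py <<'E'
from h import *
st=togo([.4788,-.1438,.1815],14.6)
for n in ('scene','side'):
    p=read_camera(n)
    C=cloud(p).reshape(-1,3)
    L=C[(np.hypot(C[:,0]-.478,C[:,1]+.142)<.075)]
    P=L[abs(L[:,2]-.150)<.010];P=P[abs(P[:,2]-np.median(P[:,2]))<.003]
    n_=np.linalg.lstsq(np.c_[P[:,:2],np.ones(len(P))],P[:,2],rcond=None)[0]
    k=cv2.minEnclosingCircle(P[:,:2].astype(np.float32))
    print(n,len(P),'plate top z',np.median(P[:,2]).round(4),'slope',n_[:2].round(4),'off centre mm',((np.array(k[0])-[.4782,-.1421])*1000).round(1),'r',round(k[1],4))
E
python3 lid.py
```

```text
t 13.0 pos [ 0.481  -0.1436  0.1812] yaw 15.05 tilt z [ 0.005  -0.0035 -1.    ] F [ 1.2 -4.   3.9] M [-0.83  0.18  0.2 ] w 0.166 q6 -0.6
slide cm [ 0.04 -0.22 -0.03] rot [0.004 0.005 0.008]
scene 2859 plate top z 0.1536 slope [0.011  0.0068] off centre mm [ 0.5 -2.7] r 0.0704
side 2520 plate top z 0.153 slope [0.0084 0.0099] off centre mm [ 1.5 -3.5] r 0.0709
```

Plate top is at about 0.1533, so the lid origin is about 16 mm below the flange top, which is the locked height. The offset is about 3 mm. Opening the jaws.

{"op": "play_rows", "data": {"slide": [[0,0,0],[0,0,0],[0,0,0],[0,0,0],[0,0,0]], "delta_rot": [[0,0,0],[0,0,0],[0,0,0],[0,0,0],[0,0,0]], "hand": 0.7}}

```text
time: 13.52
tool_pos: [0.4804, -0.1427, 0.1806]
tcp_rot: [1.909, 2.49, 0.001]
wrist_force: [-0.4, 0.3, -0.7]
width: 0.703
```

```bash
python3 lid.py
```

```text
t 13.52 pos [ 0.4804 -0.1427  0.1806] yaw 15.05 tilt z [ 0.0034 -0.0017 -1.    ] F [-0.4  0.3 -0.7] M [ 0.05  0.03 -0.04] w 0.703 q6 -0.6
slide cm [-0.07 -0.18 -0.09] rot [0.003 0.003 0.008]
scene 2780 plate top z 0.1537 slope [0.0074 0.009 ] off centre mm [ 1.2 -1.6] r 0.0704
side 2596 plate top z 0.1532 slope [0.0046 0.0084] off centre mm [ 1.1 -2.6] r 0.0707
```

{"op": "play_rows", "data": {"slide": [[0,0,-1],[0,0,-3],[0,0,-6],[0,0,-9],[0,0,-12],[0,0,-14],[0,0,-14],[0,0,-14]], "delta_rot": [[0,0,0],[0,0,0],[0,0,0],[0,0,0],[0,0,0],[0,0,0],[0,0,0],[0,0,0]]}}

```text
time: 14.28
tool_pos: [0.481, -0.1429, 0.3233]
tcp_rot: [1.906, 2.486, 0.003]
wrist_force: [0.2, 0.5, -0.2]
width: 0.699
```

```bash
python3 lid.py; python3 - <<'E'
from h import *
st=read_state();w=read_camera('wrist');save(w,'wrist8.png');s=read_camera('scene');save(s,'scene8.png')
C=cloud(w,st).reshape(-1,3);L=C[np.hypot(C[:,0]-.478,C[:,1]+.142)<.09]
h,e=np.histogram(L[:,2],bins=np.arange(.13,.21,.004));print(list(zip(e.round(3),h)))
B=L[L[:,2]>.195];print('bar',len(B),cv2.minAreaRect(B[:,:2].astype(np.float32)*1000),np.median(B[:,2]))
P=L[abs(L[:,2]-.153)<.003];print('plate',cv2.minEnclosingCircle(P[:,:2].astype(np.float32)),np.median(P[:,2]),np.linalg.lstsq(np.c_[P[:,:2],np.ones(len(P))],P[:,2],rcond=None)[0])
F=L[abs(L[:,2]-.138)<.003];print('flange',cv2.minEnclosingCircle(F[:,:2].astype(np.float32)),np.median(F[:,2]))
E
```

```text
t 14.28 pos [ 0.481  -0.1429  0.3233] yaw 15.05 tilt z [ 0.0081 -0.0034 -1.    ] F [ 0.2  0.5 -0.2] M [ 0.   -0.05  0.04] w 0.699 q6 -0.6
slide cm [ 0.04 -0.33 14.18] rot [0.007 0.005 0.008]
scene 2981 plate top z 0.1538 slope [0.006  0.0064] off centre mm [ 1.3 -1.7] r 0.0709
side 2629 plate top z 0.1532 slope [0.0046 0.0079] off centre mm [ 1.6 -2.1] r 0.0707
[(np.float64(0.13), np.int64(21)), (np.float64(0.134), np.int64(1619)), (np.float64(0.138), np.int64(892)), (np.float64(0.142), np.int64(1)), (np.float64(0.146), np.int64(35)), (np.float64(0.15), np.int64(18153)), (np.float64(0.154), np.int64(2542)), (np.float64(0.158), np.int64(13)), (np.float64(0.162), np.int64(0)), (np.float64(0.166), np.int64(0)), (np.float64(0.17), np.int64(0)), (np.float64(0.174), np.int64(0)), (np.float64(0.178), np.int64(0)), (np.float64(0.182), np.int64(0)), (np.float64(0.186), np.int64(2)), (np.float64(0.19), np.int64(11)), (np.float64(0.194), np.int64(819)), (np.float64(0.198), np.int64(2908)), (np.float64(0.202), np.int64(0))]
bar 69608 ((477.7039794921875, -141.031982421875), (101.73849487304688, 108.04573822021484), 62.3625373840332) 0.3831073045311771
plate ((0.47988417744636536, -0.14380468428134918), 0.07006358355283737) 0.15277236399523117 [-0.00032964 -0.00168111  0.15270941]
flange ((0.47822505235671997, -0.1423560231924057), 0.08605114370584488) 0.1377452868895164
```

View pics/wrist8.png

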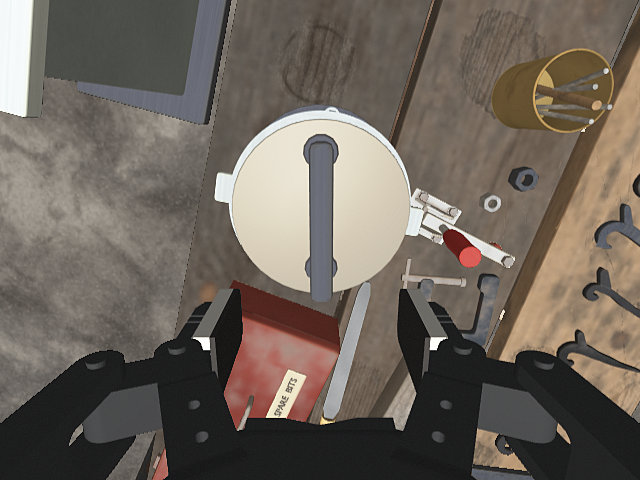

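View pics/scene8.png

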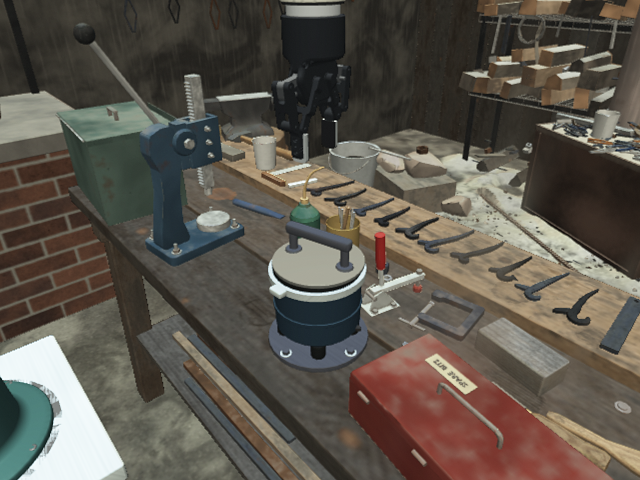

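The wrist view shows the lid in the mouth, with the bar at (320,215) crossing the ear line from (223,187) to (413,222) at about 80°. Plate top minus flange is 15.1 mm, so the origin is 15.9 mm below the flange. The offset is about 2.2 mm and the lid is level. Handing in.

```bash
python3 - <<'E'
from h import *
print(finish_job()); print(read_state()['time'])
E
```

```text
the job is handed in; nothing more can be done
None
the job is handed in; nothing more can be done
```

The lid is on the drum and locked, and the job was handed in at about 14.5 s of the 43 s allowed. No verdict was reported.

I gripped the lid by its bar and lowered the lugs through the gaps. I pressed the rubber ring to about 9.3 mm, turned the lid clockwise 79.6°, let it rise into the notches, then released it and backed off upward.

Last checks, after backing off:
- **Height:** the lid origin is about 15.9 mm below the flange top, inside the 13.5–17.5 mm range for a locked lid.
- **Centring:** the lid is about 2.2 mm off the drum's centre by the wrist camera; the scene and side cameras say 2.1–2.6 mm. The limit is 6 mm.
- **Level:** the wrist camera shows a tilt of about 0.002 rad; the other two say about 0.009. The limit is 0.05 rad.
- **Handle angle:** about 80° from the line of the gaps. This comes from the gripper's turn before release and from the wrist picture. The automatic bar fit failed because gripper points got into it.
- **Contact:** wrist force is near zero and the gripper is about 14 cm clear of the lid.
- **Bystanders:** the oil can and the tin look unmoved in the pictures. I did not measure their positions.

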